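# Plant the rod rest in the bead turntable's hidden socket

### The arm

A 6-joint arm with a two-finger parallel gripper is mounted at the origin on the work surface. World frame = base frame: x ahead of the robot, y to its left, z up, the work surface at z = 0. Lengths are in mm, angles in rad, forces in N, time in s.
With the tool pointing down it reaches from about 350 to 875 mm from the base axis. Payload 4.2 kg.
Tool frame: the origin (TCP) lies at the very end of the fingers, on their centre line; the grasp point (between the pads) lies arm.hold_point_z behind it (arm.hold_point_z is the distance from the TCP to the grasp point, in mm); y points along the fingers, x is the direction in which the jaws open and shut, and the axes are right-handed (so a half turn about y gives the same grasp; the last joint's range is limited). The gripper opens to 85 mm and grips with 20 to 120 N. Pads are 22 mm wide; open, the fingers measure 114 mm over their backs; the gripper's body (76 mm by 85 mm) begins 54 mm behind the grasp point. The pads swing forward as they close: fully open they stand 13 mm farther back than shut.
Start: joints at [-1.066, 0.385, 0.008, 0, -1.194, -0.259], TCP at [152.1, -606.189, 231.312] pointing down, gripper open.
Joint ranges: [-3.14, 3.14], [-1.21, 2.06], [-1.07, 1.41], [-3.16, 2.05], [-2.99, -0.16], [-3.1, 3.1]. Speed limits (rad/s): [2.79, 2.79, 3.14, 3.14, 3.14, 3.14].

### API

Orientations are given as a unit quaternion [x, y, z, w].
In Python, from bench import arm gives the robot as it stands.
- The arm moves only by the shell command python3 -m creep 'ROWS'. ROWS is JSON, a list of rows, each a list of 3 entries, a list of its own where there are three numbers: the shift along the world's x, y, z in mm, then the turn, a rotation vector about the world's x, y, z in rad, then the gripper command: -1 is shut, 1 is fully open, values between are in proportion. In form: [[[dx, dy, dz], [wx, wy, wz], jaw], ...]. A call has 1 to 12 rows; each row is the pose to reach, as a shift and turn from the pose commanded when the call began; what a row does not reach only later rows make up. A row lasts 1/12 s, in which the tool goes at most 41.7 mm and 7.16 degrees, less where a joint would pass 70% of its speed; a pose out of reach is approached as far as the arm can. A call with a gripper value outside its range is refused whole. The fingers move at their own pace and stop on an object; the grip force is fixed at half the most. Time passes only in rows, so rows that repeat a pose let the fingers close. It gives the time, the measured TCP pose, the force and the opening at its end, in the units of the state.
- arm.read_state(): the state, without advancing time (a new reading comes with each control period).
- arm.get_image(name): name is "scene" or "top" or "wrist"; returns (picture, depth): 480x640x3 uint8, red, green, blue; 480x640 float32, mm along the optical axis (not along the pixel's ray), 0 where there is no reading.
- arm.camera_params(name): a dict with "camera_matrix" (3x3 intrinsics, pixels), "k1" (the pictures are not rectified: a ray, as slopes to the right and down, at radius r is drawn at 1 + k1 r^2 times it, then the intrinsics apply), "extrinsics" (4x4, takes a point from world to camera coordinates); the wrist camera has in their place "T_tool_cam" (4x4, takes a point from camera to tool coordinates, whose origin is the TCP and whose axes are the tool frame's). Camera axes: x right, y down, z forward; pixel columns grow to the right and rows downward; lengths in mm; the calibration is good to about 2 mm. A picture is of the moment at which its call begins: read the wrist's pose just before it. camera_params takes no time and is no camera call.
- arm.job_done(): hands the job in, once; it reports no verdict.
The state is a dict: "clock": time; "joints": joint angles; "joint_vel": joint speeds; "joint_efforts": joint torques, N m; "position": TCP position; "ee_rot": TCP orientation; "contact_force": force on the tool from outside, world axes, zero at the start; "wrist_torque": the same for the moment, N m; "gripper_width": finger opening in mm.
Only numpy, scipy, OpenCV 4.12 (cv2) and the standard library are available. Lean on these libraries where they do the work, as an engineer would, in place of code of your own. Each camera call takes 0.05 s, during which the arm holds its last target.

### The job

Take the forked rod rest out of the wooden tool stand and plant it in the socket of the black turntable: the socket's spring shutter is flush and black like the cover, so feel for it with the rest's foot, pressing only lightly (never above 25 N), until the foot drops in. Then seat the rest fully home, upright with its square collar flat on the cover, and let go. Leave the other tools and things where they are.

Things in the scene. Friction and masses are not known exactly. Their poses are not given: they have to be found in the camera images.
- rest: Rod rest, about 0.2 kg, 94 mm tall, starting upright in one of the stand's three holes, shoulder on the stand's top. Origin: centre of the foot's flat lower tip; z up its axis. Steel foot: 9 mm wide at the tip, tapering out over 8 mm to a round 16 mm shank that ends at the collar's underside (shoulder), 30 mm above the tip.
- rest_grip (a point): Grip point of the rest, on its axis 56 mm above the tip: in the aluminium collar, 26 x 26 mm square (faces along its x and y), 30 to 70 mm above the tip. Above the collar a short neck and a thin brass V fork to 94 mm, 34 mm wide along the rest's x. At the start the rest's x lies along the stand's x.
- stand: Wooden tool stand, fixed, 200 mm (x) x 56 mm (y) x 45 mm tall, origin at the centre of its underside. Three holes of 21 mm, 38 mm deep, in a row along its x at -65, 0 and +65 mm, hold the rest, the reamer and the pick in any order.
- turntable: Turntable, fixed, locked, 156 mm in diameter, 55 mm tall, origin at the centre of its underside, z up. A steel rim (56 to 78 mm from the axis) surrounds a flat black cover, flush with it within 1 mm. A yellow mark on the rim lies on its -x side. Rest at home: its tip 25 mm above the underside; its weight holds the shutter down.
- cover (a point): Centre of the black cover's top face, on the turntable's axis. The only socket: a square hole 20 mm wide, 38 mm deep, sides along and across the radius, centre 34 mm from this point, up to 1.3 rad either side of the yellow mark as seen from here, new every time. Its flush black shutter yields to 0.5 N (0.9 N fully down), unseen. The cover sits on rubber: it sinks 1 mm per 8 N, at most 3 mm.
- reamer: Bystander: reamer with a red handle, 89 mm long, upright in the stand. Origin at the lower tip of its foot (30 mm below the handle).
- pick: Bystander: pick with a pale wooden handle and a brass needle, 89 mm long, upright in the stand. Origin as the reamer's.
- jar: Bystander: closed green glass jar, 60 mm diameter, 75 mm tall. Origin under its centre.
- brick: Bystander: cork block 100 x 60 x 30 mm. Origin under its centre.
- puck: Bystander: dark steel disc, 60 mm diameter, 16 mm tall. Origin under its centre.
- paddle: Bystander: flat spatula with a wooden handle, 200 mm long, lying on the bench. Origin under it.
- tweezers: Bystander: steel tweezers with a blue end, 120 mm long, lying on the bench. Origin under the centre.
Things that resemble listed ones, but are neither listed nor needed, are in the scene too. What is shaped like the turntable but turquoise is not meant.

How it is judged (in metres and radians):
On the way, in this order (a step that is already met when the one before it is completed fails the run):
1. the rest is lifted clear out of the stand (height (world z) of rest above 0.056 m), for 0.1 s.
2. the rest's foot is set on the turntable's cover (contact force between rest and turntable above 0.4 N and horizontal distance between rest and turntable below 0.056 m), for 0.1 s.
At the end, for the whole second after the job is handed in: The rest stands at rest and released in the turntable's socket: tip 20 to 26.8 mm above the turntable's underside (its shoulder within 1.8 mm of the cover) and within 45 mm of the turntable's axis, upright within 0.06 rad, slower than 10 mm/s (z of rest in the frame of turntable between 0.02 and 0.0268 m and horizontal distance between rest and turntable below 0.045 m and angle between rest's own z axis and vertical below 0.06 rad and linear speed of rest below 0.01 m/s and contact force between the fingers and rest below 0.1 N); the robot touches nothing.
It fails at once if the rest is pressed against the turntable with more than 25 N (contact force between rest and turntable above 25 N).
It fails at once if another tool or thing is moved more than 30 mm (distance of any of reamer, pick, jar, brick, puck, paddle, tweezers from where it was at the start of the episode above 0.03 m).
It also fails if it takes over 72 s, if anything falls off the work surface, if the arm or the gripper's body presses on something with over 40 N, if the wrist force passes 120 N, or if a joint passes its speed limit or range.

## Working session

There is one attempt and no reset: what is moved stays moved. The work goes in short steps, Python scripts to look and compute and a shell command to move; the robot and the scene stay as the last step left them, time stands still between calls to the robot, and variables do not carry over. Pictures are saved under pics/ and viewed, and the job is handed in when it is done.

```bash
ls; mkdir -p pics
python3 - <<'E'
from bench import arm
import cv2,numpy as np
print(arm.read_state(), arm.hold_point_z)
for n in("scene","top","wrist"):
    p,d=arm.get_image(n); cv2.imwrite(f"pics/{n}0.png",p[:,:,::-1]); np.save(f"pics/{n}0.npy",d)
    print(n,arm.camera_params(n))
E
```

```text
pics
{'clock': 0.0, 'joints': array([-1.06640205e+00,  3.85589284e-01,  6.63902185e-03, -5.43823883e-04,
       -1.19398997e+00, -2.58606453e-01]), 'joint_vel': array([-0.00010498, -0.00147521, -0.00072797,  0.00101311,  0.00013738,
        0.00097738]), 'joint_efforts': array([-2.58975870e-04, -3.92289162e+01,  1.88401669e+01,  4.18628186e+00,
       -4.50529173e-03,  8.18956039e-06]), 'position': array([ 151.97027247, -605.64502247,  230.20033527]), 'ee_rot': array([ 0.43436552,  0.55793967, -0.55701523, -0.43561905]), 'contact_force': array([0.13514099, 0.49593146, 0.12530019]), 'wrist_torque': array([0.01697154, 0.04767848, 0.00194103]), 'gripper_width': 85.1799518502518} 18.700000000000003
scene {'camera_matrix': array([[445.12085493,   0.        , 319.72199068],
       [  0.        , 445.12085493, 243.17087959],
       [  0.        ,   0.        ,   1.        ]]), 'k1': -0.012614583468371663, 'extrinsics': array([[ 3.72638166e-01,  9.27944684e-01,  7.71107771e-03,
        -2.16255974e+02],
       [ 5.53557954e-01, -2.15609729e-01, -8.04416581e-01,
        -2.56327242e+02],
    
[... 591 characters left out ...]
3e-02, -9.87454352e-01,
         1.43368482e+03],
       [ 0.00000000e+00,  0.00000000e+00,  0.00000000e+00,
         1.00000000e+00]])}
wrist {'camera_matrix': array([[391.58086474,   0.        , 319.87458933],
       [  0.        , 391.58086474, 237.4483501 ],
       [  0.        ,   0.        ,   1.        ]]), 'k1': -0.020002868509308942, 'T_tool_cam': array([[ 9.99998840e-01,  1.49175648e-03, -3.06956490e-04,
        -3.32780816e-01],
       [ 7.10005976e-04, -2.78313883e-01,  9.60489916e-01,
        -1.42741735e+02],
       [ 1.34738681e-03, -9.60489020e-01, -2.78314620e-01,
         7.08789251e+01],
       [ 0.00000000e+00,  0.00000000e+00,  0.00000000e+00,
         1.00000000e+00]])}
```

View pics/scene0.png

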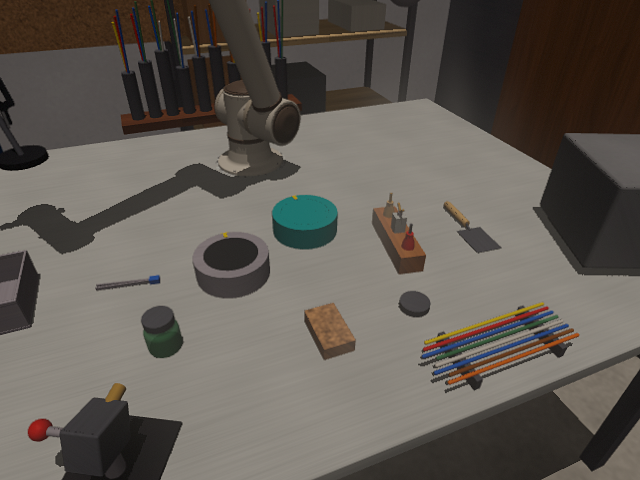

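View pics/top0.png

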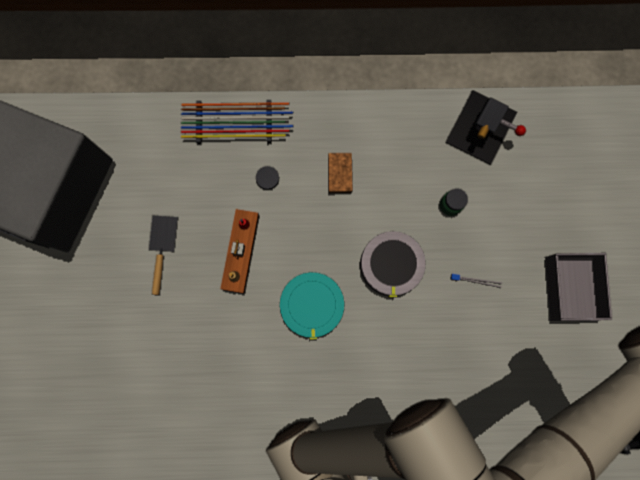

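View pics/wrist0.png

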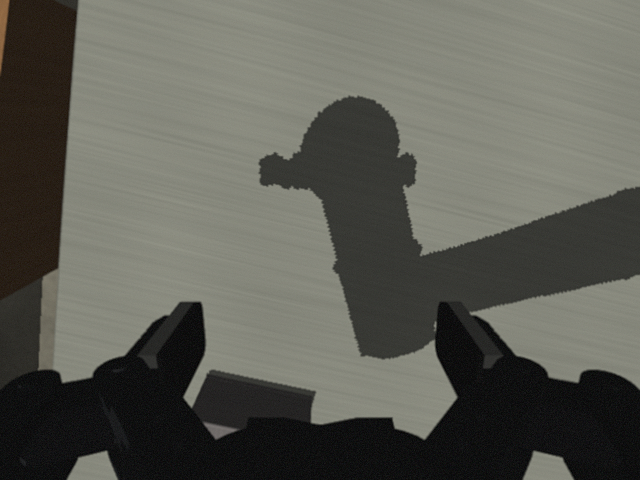

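The top view shows the stand at about (240,251), with the red reamer at (244,223), a grey forked piece at (238,249) and the pale pick at (233,276). The black-cover turntable is at (393,264), mark (393,294). The turquoise decoy is at (312,305). Next I crop and measure.

```bash
cat > h.py <<'E'
import numpy as np,cv2
from scipy.spatial.transform import Rotation as R
from bench import arm
def cam(n,st=None):
    c=arm.camera_params(n); K=c["camera_matrix"];k=c["k1"]
    if n=="wrist":
        T=np.eye(4);T[:3,:3]=R.from_quat(st["ee_rot"]).as_matrix();T[:3,3]=st["position"]
        W=T@c["T_tool_cam"]
    else: W=np.linalg.inv(c["extrinsics"])
    return K,k,W
def ray(C,uv):
    K,k,W=C
    d=np.array([(uv[0]-K[0,2])/K[0,0],(uv[1]-K[1,2])/K[1,1]]);s=d.copy()
    for _ in range(20): s=d/(1+k*(s@s))
    return W[:3,3],W[:3,:3]@np.array([s[0],s[1],1.])
def onz(C,uv,z):
    o,d=ray(C,uv); return o+d*(z-o[2])/d[2]
def dep(C,uv,D):
    o,d=ray(C,uv); return o+d*D
def proj(C,P):
    K,k,W=C; q=np.linalg.inv(W)@np.append(P,1); s=q[:2]/q[2]; s=s*(1+k*(s@s)); return K[:2,:2]@s+K[:2,2]
def tri(r1,r2):
    A=[];b=[]
    for o,d in (r1,r2):
        d=d/np.linalg.norm(d);M=np.eye(3)-np.outer(d,d);A.append(M);b.append(M@o)
    p=np.linalg.lstsq(np.vstack(A),np.hstack(b),rcond=None)[0]
    g=[np.linalg.norm(M@(p-o)) for M,(o,d) in zip(A,(r1,r2))]
    return p,g
E
python3 - <<'E'
import cv2,numpy as np
a=cv2.imread("pics/top0.png")[200:310,200:300];b=cv2.imread("pics/scene0.png")[180:280,350:450]
a=cv2.resize(a,(400,440),interpolation=2);b=cv2.resize(b,(400,400),interpolation=2)
o=np.zeros((440,800,3),np.uint8);o[:,:400]=a;o[:400,400:]=b;cv2.imwrite("pics/crop0.png",o)
from h import *
D=np.load("pics/top0.npy");C=cam("top");S=np.load("pics/scene0.npy");CS=cam("scene")
for n,uv in dict(rest=(238,249),pick=(233,276),ream=(244,223),stand=(246,236),tt=(393,264),mark=(393,293),turq=(312,305)).items(): print(n,dep(C,uv,D[uv[1],uv[0]]).round(1))
for n,uv in dict(tt=(231,253),rest=(399,222),mark=(225,235)).items(): print(n,dep(CS,uv,S[uv[1],uv[0]]).round(1))
E
```

```text
rest [548.6 197.4  91.3]
pick [485.9 210.3  80.3]
ream [612.4 184.4  82.5]
stand [585.9 183.1  50.6]
tt [ 510.7 -172.7   55.7]
mark [ 440.9 -170.3   54.2]
turq [415.4  24.7  59.1]
tt [ 513.9 -171.7   55.7]
rest [563.4 195.2  75. ]
mark [ 447.7 -169.8   57.1]
```

View pics/crop0.png

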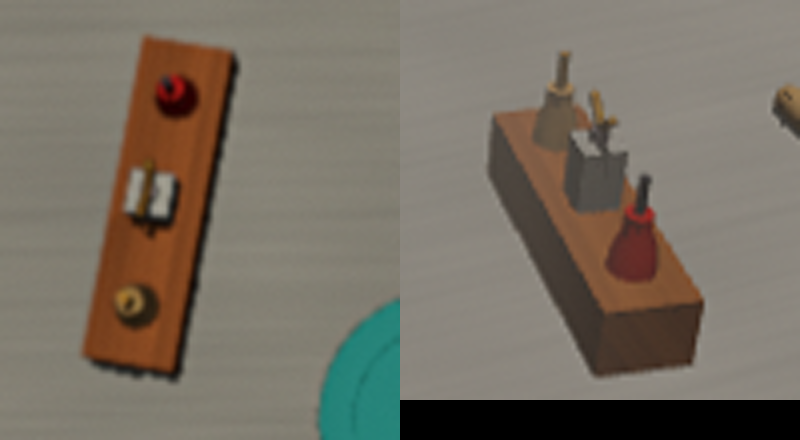

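Run:
```python
from h import *
im=cv2.imread("pics/top0.png");hsv=cv2.cvtColor(im,cv2.COLOR_BGR2HSV);C=cam("top")
m=((hsv[...,0]<16)&(hsv[...,1]>110)&(hsv[...,2]>60)).astype(np.uint8);z=np.zeros_like(m);z[200:300,215:265]=m[200:300,215:265]
z=cv2.morphologyEx(z,cv2.MORPH_CLOSE,np.ones((9,9)))
c=max(cv2.findContours(z,0,2)[0],key=cv2.contourArea)[:,0,:]
P=np.array([onz(C,p+0.,45)[:2] for p in c],np.float32);print("stand",cv2.minAreaRect(P),cv2.minAreaRect(c))
# turntable rim: pinkish vs bench
sub=im[225:303,355:432]
cv2.imwrite("pics/tt.png",cv2.resize(sub,None,fx=7,fy=7,interpolation=2))
# black cover
g=cv2.cvtColor(im,cv2.COLOR_BGR2GRAY);z=np.zeros_like(m);z[225:303,355:432]=(g[225:303,355:432]<70)
n,l,s,ce=cv2.connectedComponentsWithStats(z);print(s,ce)
i=l[264,393];c=max(cv2.findContours((l==i).astype(np.uint8),0,2)[0],key=cv2.contourArea)[:,0,:]
P=np.array([onz(C,p+0.,55)[:2] for p in c],np.float32);print("cover",cv2.fitEllipse(P))
y=((abs(hsv[...,0].astype(int)-28)<8)&(hsv[...,1]>150)&(hsv[...,2]>120));v,u=np.nonzero(y[280:303,380:405]);print(len(v),onz(C,(u.mean()+380,v.mean()+280),55))
st=arm.read_state();print(R.from_quat(st["ee_rot"]).as_matrix().round(3))
```

```text
stand ((551.9118041992188, 200.69204711914062), (56.267845153808594, 199.85446166992188), 79.47362518310547) ((238.8566131591797, 250.59811401367188), (23.158926010131836, 81.82411193847656), 10.619654655456543)
[[     0      0    640    480 305315]
 [   371    240     46     46   1654]
 [   359    254     35     46    214]
 [   409    291      1      1      1]
 [   397    293      9      4     16]] [[319.06076675 239.34172248]
 [393.0834341  262.5       ]
 [370.94859813 283.17757009]
 [409.         291.        ]
 [400.625      294.75      ]]
cover ((514.818603515625, -172.9949493408203), (109.30807495117188, 109.44154357910156), 112.85482788085938)
36 [ 442.8922404  -169.82754223   55.        ]
[[-0.243 -0.001 -0.97 ]
 [ 0.97   0.002 -0.243]
 [ 0.002 -1.     0.   ]]
```

View pics/tt.png

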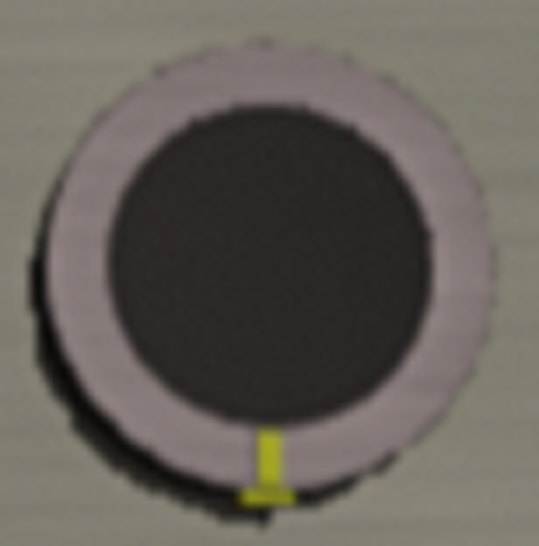

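Measured: stand centre (552,201), 56×200 mm at -10.5°, which matches its stated size. The cover centre is at (515,-173). Candidates for the rest, in top-view pixels:
- Reamer at (244,223): red, so no.
- Pick at (233,276): pale wood, so no.
- Square grey collar with brass fork at (238,249): this is the rest.

The turquoise disc at (312,305) is not the turntable. I move over the turntable first for a closer look.

```bash
python3 -m creep '[[[348,433,-10],[0,0,-0.43],1],[[348,433,-10],[0,0,-0.43],1],[[348,433,-10],[0,0,-0.43],1],[[348,433,-10],[0,0,-0.43],1],[[348,433,-10],[0,0,-0.43],1],[[348,433,-10],[0,0,-0.43],1],[[348,433,-10],[0,0,-0.43],1],[[348,433,-10],[0,0,-0.43],1],[[348,433,-10],[0,0,-0.43],1],[[348,433,-10],[0,0,-0.43],1],[[348,433,-10],[0,0,-0.43],1],[[348,433,-10],[0,0,-0.43],1]]'
python3 -m creep '[[[0,0,0],[0,0,0],1],[[0,0,0],[0,0,0],1],[[0,0,0],[0,0,0],1]]'
```

```text
clock: 1.15
position: [461.3, -220.4, 222.5]
ee_rot: [0.544, 0.452, -0.452, -0.544]
contact_force: [1.1, -1.0, 0.6]
gripper_width: 85.6
clock: 1.4
position: [460.3, -222.1, 222.1]
ee_rot: [-0.543, -0.452, 0.452, 0.544]
contact_force: [-0.0, -0.2, 0.1]
gripper_width: 85.4
```

```bash
cat >> h.py <<'E'
def shot(tag):
    st=arm.read_state(); p,d=arm.get_image("wrist"); cv2.imwrite(f"pics/{tag}.png",p[:,:,::-1]); np.savez(f"pics/{tag}.npz",d=d,p=st["position"],q=st["ee_rot"])
    return p,d,st
def load(tag):
    z=np.load(f"pics/{tag}.npz"); return cv2.imread(f"pics/{tag}.png"),z["d"],cam("wrist",dict(position=z["p"],ee_rot=z["q"]))
E
python3 -c "
from h import *
shot('wt1')"
python3 -m creep '[[[50,49,0],[0,0,0],1],[[50,49,0],[0,0,0],1],[[50,49,0],[0,0,0],1],[[50,49,0],[0,0,0],1]]'
python3 -c "
from h import *
shot('wt2')"
```

```text
clock: 1.78
position: [510.5, -173.9, 222.1]
ee_rot: [-0.544, -0.452, 0.452, 0.544]
contact_force: [-0.4, 0.1, -0.3]
gripper_width: 85.3
```

View pics/wt1.png

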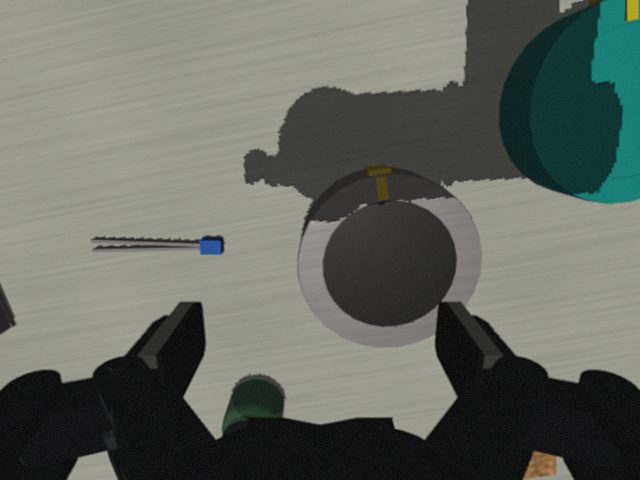

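View pics/wt2.png

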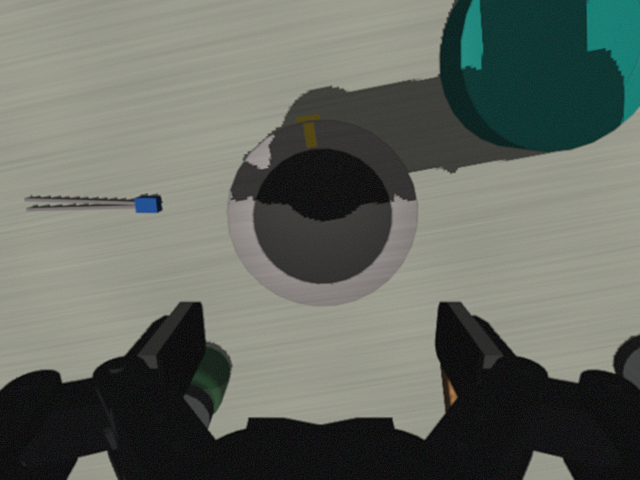

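```bash
cat > tt.py <<'E'
from h import *
res={}
for t,c0 in (("wt1",(389,265)),("wt2",(322,216))):
    im,d,C=load(t);g=im.max(2).astype(np.uint8); m=(g<72).astype(np.uint8)
    win=np.zeros_like(m);cv2.circle(win,c0,85,1,-1)
    for th in (85,):
        m=((g<th)&(win>0)).astype(np.uint8)
        # rays from centre: outermost dark radius
        pts=[]
        for a in np.linspace(0,2*np.pi,180,endpoint=False):
            for r in range(45,85):
                u=c0[0]+r*np.cos(a);v=c0[1]+r*np.sin(a)
                seg=cv2.getRectSubPix(im,(1,1),(u,v))[0,0].astype(int)
                if seg[2]-seg[1]>6 or seg.max()>95: pts.append((u,v));break
        pts=np.array(pts,np.float32)
        e=cv2.fitEllipse(pts);c=e[0]
        for _ in range(4):
            P=np.array([onz(C,p,55)[:2] for p in pts]);A=np.c_[2*P,np.ones(len(P))];s=np.linalg.lstsq(A,(P**2).sum(1),rcond=None)[0]
            rr=np.sqrt(s[2]+s[:2]@s[:2]);res_=np.hypot(*(P-s[:2]).T)-rr;pts=pts[abs(res_)<2.5]
    e=cv2.fitEllipse(pts);print(t,len(pts),"centre",s[:2].round(1),"r",rr.round(1),"rms",res_.std(),e)
    print(" depth pts",dep(C,e[0],d[int(e[0][1]),int(e[0][0])]).round(1))
    res[t]=ray(C,proj(C,np.r_[s[:2],55]))
    hsv=cv2.cvtColor(im,cv2.COLOR_BGR2HSV);y=(abs(hsv[...,0].astype(int)-25)<8)&(hsv[...,1]>150)&(win>0) if 0 else (abs(hsv[...,0].astype(int)-25)<8)&(hsv[...,1]>150)
    y[:,int(c0[0]+60):]=0;y[300:]=0;v,u=np.nonzero(y);mk=onz(C,(u.mean(),v.mean()),55);print(" mark",mk.round(1),len(v),"ang",np.arctan2(mk[1]-s[1],mk[0]-s[0]))
print(tri(res["wt1"],res["wt2"]))
E
python3 tt.py
```

```text
wt1 159 centre [ 514.3 -173.1] r 56.8 rms 0.3506770116727342 ((389.3180236816406, 263.10064697265625), (125.93453979492188, 135.8389434814453), 68.81761932373047)
 depth pts [ 511.6 -172.7   54.9]
 mark [ 440.3 -171.    55. ] 399 ang 3.1125966407672605
wt2 108 centre [ 513.9 -173.1] r 56.9 rms 0.43587319841773225 ((322.284423828125, 214.7525634765625), (138.45675659179688, 139.65826416015625), 78.48246765136719)
 depth pts [ 510.6 -172.5   55.2]
 mark [ 443.4 -170.3   55. ] 318 ang 3.101763362439846
(array([ 513.66698738, -173.17261091,   56.29957471]), [np.float64(0.15212352092240877), np.float64(0.15212352092251602)])
```

```bash
python3 -m creep '[[[20,373,0],[0,0,0],1],[[20,373,0],[0,0,0],1],[[20,373,0],[0,0,0],1],[[20,373,0],[0,0,0],1],[[20,373,0],[0,0,0],1],[[20,373,0],[0,0,0],1],[[20,373,0],[0,0,0],1],[[20,373,0],[0,0,0],1],[[20,373,0],[0,0,0],1],[[20,373,0],[0,0,0],1],[[20,373,0],[0,0,0],1],[[20,373,0],[0,0,0],1]]'
python3 -c "
from h import *
shot('ws1')"
python3 -m creep '[[[20,10,-40],[0,0,0],1],[[20,10,-40],[0,0,0],1],[[20,10,-40],[0,0,0],1]]'
python3 -c "
from h import *
shot('ws2')"
```

```text
clock: 2.83
position: [530.4, 198.2, 222.3]
ee_rot: [-0.544, -0.451, 0.452, 0.544]
contact_force: [0.4, -0.2, 0.9]
gripper_width: 85.5
clock: 3.13
position: [549.9, 207.2, 180.0]
ee_rot: [-0.544, -0.449, 0.453, 0.545]
contact_force: [-0.3, -0.6, -0.3]
gripper_width: 85.5
```

View pics/ws1.png

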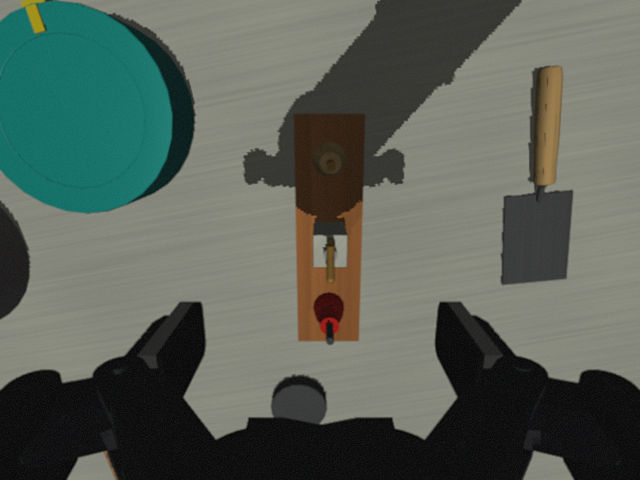

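View pics/ws2.png

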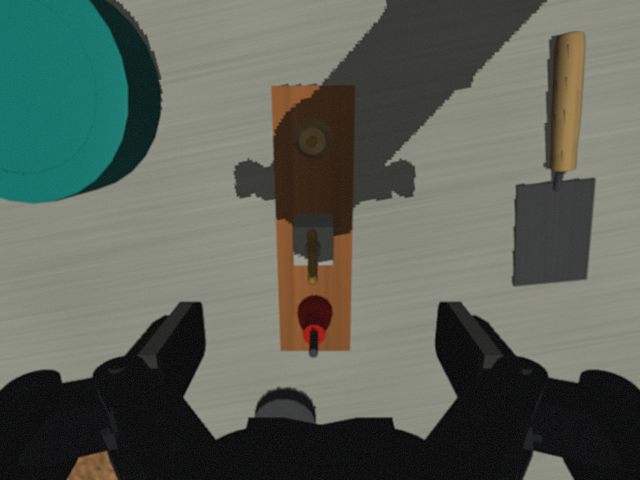

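The wrist views show the rest's grey collar at (330,251) in ws1 and (313,240) in ws2, with the pick above and the red reamer below. I'll crop these and measure.

Run:
```python
from h import *
o=np.zeros((440,800,3),np.uint8)
for k,(t,b) in enumerate((("ws1",(290,205)),("ws2",(273,195)))):
    im,d,C=load(t); o[:400,400*k:400*k+400]=cv2.resize(im[b[1]:b[1]+80,b[0]:b[0]+80],(400,400),interpolation=cv2.INTER_NEAREST)
    print(t,[dep(C,p,d[p[1],p[0]]).round(1) for p in ([(320,245),(342,262),(342,245)] if k==0 else [(300,235),(325,235),(300,260)])])
cv2.imwrite("pics/crop_ws.png",o)
```

```text
ws1 [array([546.6, 194.7,  83.9]), array([562.7, 208.7,  84.8]), array([549.3, 211. ,  85. ])]
ws2 [array([544. , 194.6,  84. ]), array([546.4, 210.3,  85.9]), array([560.1, 191.4,  85. ])]
```

View pics/crop_ws.png

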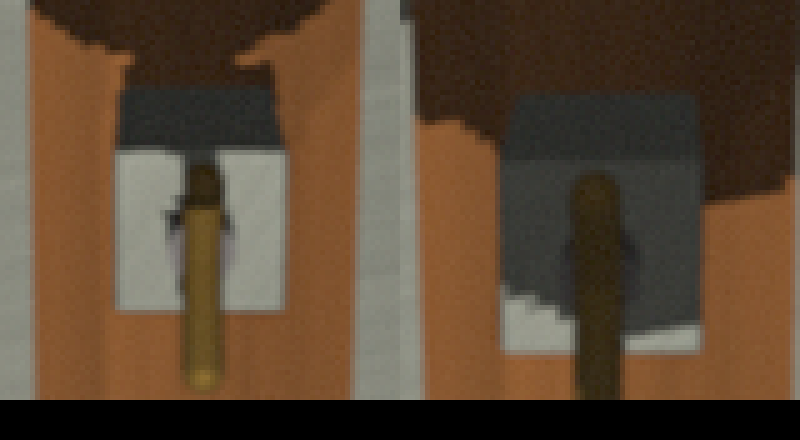

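Run:
```python
from h import *
r=[]
for t,b in (("ws1",(313,347.2,235,267)),("ws2",(293,333.2,227,265.6))):
    im,d,C=load(t);b=np.array(b)-.5
    cs=[onz(C,(u,v),85) for u,v in((b[0],b[2]),(b[1],b[2]),(b[1],b[3]),(b[0],b[3]))]
    print(t,np.round(cs,1).tolist(),"c",np.mean(cs,0).round(1),[np.linalg.norm(cs[i]-cs[i-1]).round(1) for i in range(4)])
    e=cs[1]-cs[0];print("ang of edge",np.degrees(np.arctan2(e[1],e[0])))
    r.append([ray(C,(b[i],b[j])) for i in(0,1) for j in (2,3)])
for a,b in zip(*r): print(tri(a,b))
st=arm.read_state();M=R.from_quat(st["ee_rot"]).as_matrix();print(M.round(3),st["position"])
```

```text
ws1 [[537.3, 190.8, 85.0], [541.9, 215.8, 85.0], [566.9, 211.6, 85.0], [562.1, 186.0, 85.0]] c [552. 201.  85.] [np.float64(25.3), np.float64(25.4), np.float64(25.3), np.float64(26.0)]
ang of edge 79.45897412152875
ws2 [[537.5, 191.2, 85.0], [542.1, 216.0, 85.0], [567.4, 211.5, 85.0], [562.6, 186.0, 85.0]] c [552.4 201.2  85. ] [np.float64(25.7), np.float64(25.2), np.float64(25.7), np.float64(25.9)]
ang of edge 79.41525133940651
(array([539.31177512, 190.24536234,  77.3341655 ]), [np.float64(0.03957290274630635), np.float64(0.03957290274619798)])
(array([563.18222791, 185.72168492,  82.68972753]), [np.float64(0.24360926209459854), np.float64(0.2436092620953356)])
(array([543.73657969, 215.87413913,  78.63296284]), [np.float64(0.012291301341011817), np.float64(0.012291301341107121)])
(array([567.68264291, 211.51286187,  83.49677074]), [np.float64(0.2513816010917702), np.float64(0.2513816010909244)])
[[ 0.185 -0.002 -0.983]
 [ 0.983 -0.002  0.185]
 [-0.002 -1.     0.001]] [550.5197076  207.69363798 181.92739654]
```

Rest centre is (552.2, 201.1), collar top about 85 mm, yaw within 0.1° of the jaws. Descending.

```bash
python3 -m creep '[[[1.7,-6.6,0],[0,0,0],1],[[1.7,-6.6,-30],[0,0,0],1],[[1.7,-6.6,-60],[0,0,0],1],[[1.7,-6.6,-85],[0,0,0],1],[[1.7,-6.6,-100],[0,0,0],1],[[1.7,-6.6,-100],[0,0,0],1],[[1.7,-6.6,-100],[0,0,0],1]]'
python3 -c "
from h import *
shot('ws3');print(arm.read_state()['position'])"
```

```text
clock: 3.77
position: [552.8, 202.5, 83.7]
ee_rot: [0.544, 0.452, -0.451, -0.544]
contact_force: [-0.8, -0.5, 0.4]
gripper_width: 85.5
[553.49976535 203.0879786   84.60419173]
```

View pics/ws3.png

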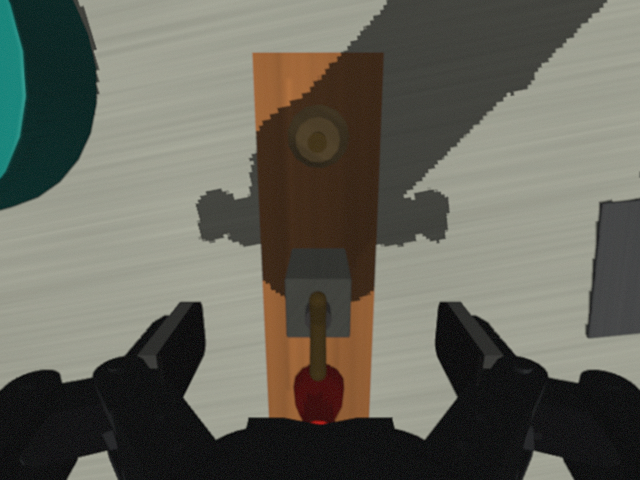

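```bash
python3 -m creep '[[[-1,-1.5,-16],[0,0,0],1],[[-1,-1.5,-31],[0,0,0],1],[[-1,-1.5,-31],[0,0,0],1],[[-1,-1.5,-31],[0,0,0],0],[[-1,-1.5,-31],[0,0,0],-1],[[-1,-1.5,-31],[0,0,0],-1],[[-1,-1.5,-31],[0,0,0],-1],[[-1,-1.5,-31],[0,0,0],-1],[[-1,-1.5,-31],[0,0,0],-1],[[-1,-1.5,-31],[0,0,0],-1]]'
python3 -m creep '[[[0,0,0],[0,0,0],-1],[[0,0,0],[0,0,0],-1],[[0,0,0],[0,0,0],-1]]'
```

```text
clock: 4.65
position: [552.0, 201.9, 52.5]
ee_rot: [0.544, 0.453, -0.451, -0.544]
contact_force: [0.1, -0.3, 5.1]
gripper_width: 24.9
clock: 4.9
position: [551.9, 201.9, 52.5]
ee_rot: [0.544, 0.453, -0.451, -0.544]
contact_force: [-2.1, -0.7, 5.6]
gripper_width: 25.4
```

```bash
python3 -m creep '[[[0,0,8],[0,0,0],-1],[[0,0,16],[0,0,0],-1],[[0,0,28],[0,0,0],-1],[[0,0,45],[0,0,0],-1],[[0,0,70],[0,0,0],-1],[[0,0,100],[0,0,0],-1],[[0,0,120],[0,0,0],-1],[[0,0,120],[0,0,0],-1],[[0,0,120],[0,0,0],-1],[[0,0,120],[0,0,0],-1]]'
python3 - <<'E'
from h import *
p,d,st=shot('lift'); print(st['position'],st['contact_force'],R.from_quat(st["ee_rot"]).as_matrix().round(4)[:,1])
p,d=arm.get_image("scene");cv2.imwrite("pics/lift_s.png",cv2.resize(p[100:340,200:520,::-1],(800,600)))
E
```

```text
clock: 5.73
position: [550.2, 201.1, 170.2]
ee_rot: [-0.544, -0.451, 0.453, 0.544]
contact_force: [0.2, -0.0, -3.1]
gripper_width: 25.3
[550.2156799  201.07493397 170.1752916 ] [ 0.17143238 -0.00912569 -3.06686226] [-2.7e-03 -7.0e-04 -1.0e+00]
```

View pics/lift_s.png

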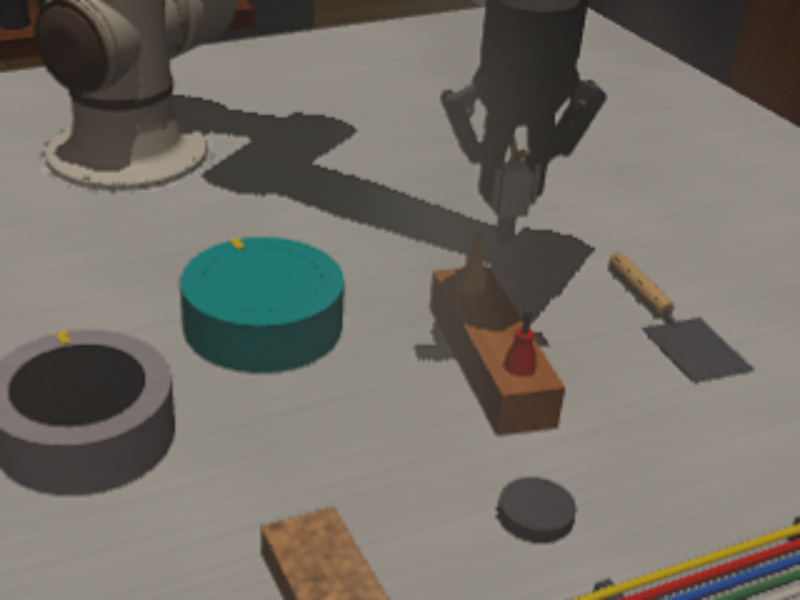

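View pics/lift.png

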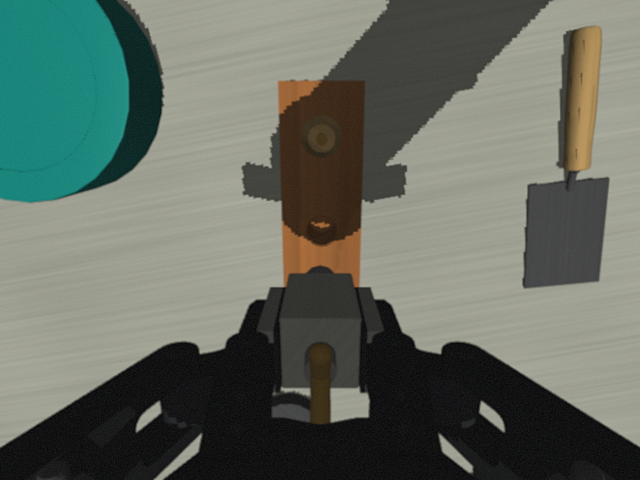

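```bash
python3 -m creep '[[[-10,-30,0],[0,0,0],-1],[[-16,-66,0],[0,0,0],-1],[[-20,-104,0],[0,0,0],-1],[[-24,-142,0],[0,0,0],-1],[[-28,-180,0],[0,0,0],-1],[[-32,-218,-10],[0,0,0],-1],[[-36,-256,-20],[0,0,0],-1],[[-41,-294,-30],[0,0,0],-1],[[-46,-325,-40],[0,0,0],-1],[[-47.6,-341,-50],[0,0,0],-1],[[-47.6,-341,-60],[0,0,0],-1],[[-47.6,-341,-60],[0,0,0],-1]]'
python3 -m creep '[[[0,0,0],[0,0,0],-1],[[0,0,0],[0,0,0],-1],[[0,0,0],[0,0,0],-1],[[0,0,0],[0,0,0],-1]]'
python3 - <<'E'
from h import *
p,d,st=shot('tt3'); print(st['position'],st['contact_force'],st['wrist_torque'],R.from_quat(st["ee_rot"]).as_matrix().round(4))
E
```

```text
clock: 6.83
position: [501.4, -140.1, 108.3]
ee_rot: [-0.543, -0.449, 0.453, 0.546]
contact_force: [-0.2, 0.0, -2.2]
gripper_width: 25.3
clock: 7.17
position: [504.4, -138.5, 112.1]
ee_rot: [0.544, 0.453, -0.452, -0.543]
contact_force: [-0.2, 0.1, -2.5]
gripper_width: 25.5
[ 504.38937536 -138.54987297  112.09001016] [-0.23581843  0.11806771 -2.49412212] [ 0.00784317  0.0184746  -0.03056358] [[ 1.815e-01  1.300e-03 -9.834e-01]
 [ 9.834e-01 -0.000e+00  1.815e-01]
 [ 2.000e-04 -1.000e+00 -1.300e-03]]
```

View pics/tt3.png

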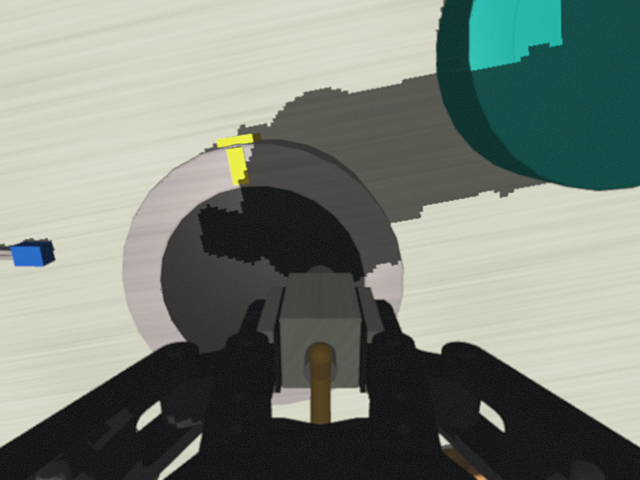

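```bash
python3 -m creep '[[[-1.8,-1.5,-6],[0,0,0],-1],[[-1.8,-1.5,-12],[0,0,0],-1],[[-1.8,-1.5,-16],[0,0,0],-1],[[-1.8,-1.5,-17],[0,0,0],-1],[[-1.8,-1.5,-17],[0,0,0],-1],[[-1.8,-1.5,-17],[0,0,0],-1]]';  python3 -m creep '[[[0,0,-1],[0,0,0],-1],[[0,0,-1],[0,0,0],-1],[[0,0,-1],[0,0,0],-1]]'
```

```text
clock: 7.72
position: [502.0, -141.0, 94.3]
ee_rot: [-0.544, -0.452, 0.452, 0.544]
contact_force: [-0.4, -0.4, -1.4]
gripper_width: 25.4
clock: 7.97
position: [502.0, -141.0, 93.6]
ee_rot: [0.544, 0.452, -0.452, -0.544]
contact_force: [-0.6, -0.4, -2.2]
gripper_width: 25.0
```

```bash
for i in 1 ; do python3 -m creep '[[[0,0,-1],[0,0,0],-1],[[0,0,-1],[0,0,0],-1],[[0,0,-1],[0,0,0],-1]]'; done
```

```text
clock: 8.22
position: [502.0, -140.9, 92.5]
ee_rot: [0.544, 0.452, -0.452, -0.544]
contact_force: [-0.0, -0.3, -2.0]
gripper_width: 25.2
```

```bash
python3 -m creep '[[[0,0,-0.7],[0,0,0],-1],[[0,0,-0.7],[0,0,0],-1],[[0,0,-0.7],[0,0,0],-1]]'
```

```text
clock: 8.47
position: [502.1, -140.9, 92.1]
ee_rot: [0.544, 0.452, -0.452, -0.544]
contact_force: [-0.9, 1.3, 1.2]
gripper_width: 25.1
```

Contact with the cover at TCP z about 92.3 and roughly 3.4 N, which is more than the shutter gives. So this spot is cover, and I tap along the arc.

```bash
python3 -m creep '[[[0,0,2.5],[0,0,0],-1],[[-3,-1.5,2.5],[0,0,0],-1],[[-6.2,-2.9,2.5],[0,0,0],-1],[[-6.2,-2.9,1.5],[0,0,0],-1],[[-6.2,-2.9,0.5],[0,0,0],-1],[[-6.2,-2.9,-0.3],[0,0,0],-1],[[-6.2,-2.9,-0.3],[0,0,0],-1],[[-6.2,-2.9,-0.3],[0,0,0],-1]]'
```

```text
clock: 9.13
position: [495.4, -143.9, 91.7]
ee_rot: [-0.544, -0.452, 0.452, 0.544]
contact_force: [-2.2, 0.8, 3.8]
gripper_width: 25.5
```

```bash
python3 -m creep '[[[0,0,2.5],[0,0,0],-1],[[-3,-2,2.5],[0,0,0],-1],[[-5.4,-4,2.5],[0,0,0],-1],[[-5.4,-4,1.5],[0,0,0],-1],[[-5.4,-4,0.8],[0,0,0],-1],[[-5.4,-4,0],[0,0,0],-1],[[-5.4,-4,0],[0,0,0],-1],[[-5.4,-4,0],[0,0,0],-1]]'
```

```text
clock: 9.8
position: [490.1, -147.9, 91.7]
ee_rot: [-0.544, -0.452, 0.452, 0.544]
contact_force: [-1.8, -0.3, 3.6]
gripper_width: 25.5
```

```bash
python3 -m creep '[[[0,0,2.5],[0,0,0],-1],[[-2,-2.5,2.5],[0,0,0],-1],[[-4.2,-5,2.5],[0,0,0],-1],[[-4.2,-5,1.5],[0,0,0],-1],[[-4.2,-5,0.8],[0,0,0],-1],[[-4.2,-5,0],[0,0,0],-1],[[-4.2,-5,0],[0,0,0],-1],[[-4.2,-5,0],[0,0,0],-1]]'
```

```text
clock: 10.47
position: [485.9, -152.9, 91.8]
ee_rot: [-0.544, -0.452, 0.452, 0.544]
contact_force: [-2.8, -0.4, 3.3]
gripper_width: 25.5
```

```bash
python3 -m creep '[[[0,0,2.5],[0,0,0],-1],[[-2,-3,2.5],[0,0,0],-1],[[-3.4,-5.9,2.5],[0,0,0],-1],[[-3.4,-5.9,1.5],[0,0,0],-1],[[-3.4,-5.9,0.8],[0,0,0],-1],[[-3.4,-5.9,0],[0,0,0],-1],[[-3.4,-5.9,0],[0,0,0],-1],[[-3.4,-5.9,0],[0,0,0],-1]]'
```

```text
clock: 11.13
position: [482.6, -158.9, 91.8]
ee_rot: [0.544, 0.452, -0.452, -0.544]
contact_force: [-1.7, -0.0, 2.9]
gripper_width: 25.0
```

```bash
python3 -m creep '[[[0,0,2.5],[0,0,0],-1],[[-1.2,-3.2,2.5],[0,0,0],-1],[[-2.1,-6.4,2.5],[0,0,0],-1],[[-2.1,-6.4,1.5],[0,0,0],-1],[[-2.1,-6.4,0.8],[0,0,0],-1],[[-2.1,-6.4,-0.1],[0,0,0],-1],[[-2.1,-6.4,-0.1],[0,0,0],-1],[[-2.1,-6.4,-0.1],[0,0,0],-1]]'
```

```text
clock: 11.8
position: [480.6, -165.3, 91.7]
ee_rot: [0.544, 0.452, -0.452, -0.544]
contact_force: [-1.3, -0.5, 3.9]
gripper_width: 25.2
```

```bash
python3 -m creep '[[[0,0,2.5],[0,0,0],-1],[[-0.5,-3.2,2.5],[0,0,0],-1],[[-0.8,-6.7,2.5],[0,0,0],-1],[[-0.8,-6.7,1.5],[0,0,0],-1],[[-0.8,-6.7,0.8],[0,0,0],-1],[[-0.8,-6.7,0],[0,0,0],-1],[[-0.8,-6.7,0],[0,0,0],-1],[[-0.8,-6.7,0],[0,0,0],-1]]'
```

```text
clock: 12.47
position: [479.9, -172.0, 91.8]
ee_rot: [0.544, 0.452, -0.452, -0.544]
contact_force: [-1.6, -1.3, 3.0]
gripper_width: 25.1
```

```bash
python3 -m creep '[[[0,0,2.5],[0,0,0],-1],[[0.3,-3.2,2.5],[0,0,0],-1],[[0.6,-6.8,2.5],[0,0,0],-1],[[0.6,-6.8,1.5],[0,0,0],-1],[[0.6,-6.8,0.8],[0,0,0],-1],[[0.6,-6.8,-0.1],[0,0,0],-1],[[0.6,-6.8,-0.1],[0,0,0],-1],[[0.6,-6.8,-0.1],[0,0,0],-1]]'
```

```text
clock: 13.13
position: [480.5, -178.8, 91.7]
ee_rot: [0.544, 0.452, -0.452, -0.544]
contact_force: [-1.4, -1.7, 2.5]
gripper_width: 25.4
```

```bash
python3 -m creep '[[[0,0,2.5],[0,0,0],-1],[[0.8,-3.2,2.5],[0,0,0],-1],[[1.8,-6.5,2.5],[0,0,0],-1],[[1.8,-6.5,1.5],[0,0,0],-1],[[1.8,-6.5,0.8],[0,0,0],-1],[[1.8,-6.5,0],[0,0,0],-1],[[1.8,-6.5,0],[0,0,0],-1],[[1.8,-6.5,0],[0,0,0],-1]]'
```

```text
clock: 13.8
position: [482.4, -185.4, 91.7]
ee_rot: [0.544, 0.452, -0.452, -0.544]
contact_force: [-1.7, -1.7, 4.0]
gripper_width: 25.0
```

```bash
python3 -m creep '[[[0,0,2.5],[0,0,0],-1],[[1.5,-3.1,2.5],[0,0,0],-1],[[3.1,-6.1,2.5],[0,0,0],-1],[[3.1,-6.1,1.5],[0,0,0],-1],[[3.1,-6.1,0.8],[0,0,0],-1],[[3.1,-6.1,-0.1],[0,0,0],-1],[[3.1,-6.1,-0.1],[0,0,0],-1],[[3.1,-6.1,-0.1],[0,0,0],-1]]'
```

```text
clock: 14.47
position: [485.6, -191.5, 91.7]
ee_rot: [0.544, 0.452, -0.452, -0.544]
contact_force: [-0.8, -0.3, 4.8]
gripper_width: 25.2
```

```bash
python3 -m creep '[[[0,0,2.5],[0,0,0],-1],[[2,-2.7,2.5],[0,0,0],-1],[[4.2,-5.4,2.5],[0,0,0],-1],[[4.2,-5.4,1.5],[0,0,0],-1],[[4.2,-5.4,0.8],[0,0,0],-1],[[4.2,-5.4,0],[0,0,0],-1],[[4.2,-5.4,0],[0,0,0],-1],[[4.2,-5.4,0],[0,0,0],-1]]'
```

```text
clock: 15.13
position: [489.9, -196.7, 91.3]
ee_rot: [0.544, 0.452, -0.452, -0.544]
contact_force: [0.5, -1.7, -1.3]
gripper_width: 24.9
```

The force fell to about the free weight (-1.3 N) here. I go deeper gently to check that the foot drops in.

```bash
python3 -m creep '[[[0,0,-0.8],[0,0,0],-1],[[0,0,-1.5],[0,0,0],-1],[[0,0,-1.5],[0,0,0],-1],[[0,0,-1.5],[0,0,0],-1]]'
```

```text
clock: 15.47
position: [490.1, -196.8, 90.0]
ee_rot: [0.544, 0.452, -0.452, -0.543]
contact_force: [2.1, -2.2, 0.2]
gripper_width: 25.5
```

The lateral force (+2.1,-2.2) pushes onward along the arc, so the hole's centre lies further that way. I raise 1.5, shift 4 mm and go down again.

```bash
python3 -m creep '[[[0,0,1.5],[0,0,0],-1],[[1.5,-1.5,1.5],[0,0,0],-1],[[2.8,-2.9,1.5],[0,0,0],-1],[[2.8,-2.9,0.5],[0,0,0],-1],[[2.8,-2.9,-0.5],[0,0,0],-1],[[2.8,-2.9,-1.5],[0,0,0],-1],[[2.8,-2.9,-1.5],[0,0,0],-1],[[2.8,-2.9,-1.5],[0,0,0],-1]]'
```

```text
clock: 16.13
position: [492.0, -199.5, 87.9]
ee_rot: [-0.544, -0.452, 0.452, 0.544]
contact_force: [-0.7, 0.1, -1.9]
gripper_width: 25.6
```

Free at 4.5 mm below the surface. Going on down.

```bash
python3 -m creep '[[[0,0,-1],[0,0,0],-1],[[0,0,-2],[0,0,0],-1],[[0,0,-3],[0,0,0],-1],[[0,0,-3],[0,0,0],-1],[[0,0,-3],[0,0,0],-1]]'
```

```text
clock: 16.55
position: [492.3, -199.5, 85.1]
ee_rot: [-0.544, -0.452, 0.452, 0.544]
contact_force: [-0.6, -0.3, -1.4]
gripper_width: 25.3
```

```bash
python3 -m creep '[[[0,0,-1],[0,0,0],-1],[[0,0,-2],[0,0,0],-1],[[0,0,-3],[0,0,0],-1],[[0,0,-3],[0,0,0],-1],[[0,0,-3],[0,0,0],-1]]'
```

```text
clock: 16.97
position: [492.5, -199.5, 82.1]
ee_rot: [0.544, 0.452, -0.452, -0.544]
contact_force: [-0.0, -0.0, -1.4]
gripper_width: 25.1
```

The shank is in, with no side force. Continuing toward home (TCP about 62.5).

```bash
python3 -m creep '[[[0,0,-1.5],[0,0,0],-1],[[0,0,-3],[0,0,0],-1],[[0,0,-4.5],[0,0,0],-1],[[0,0,-6],[0,0,0],-1],[[0,0,-7],[0,0,0],-1],[[0,0,-7],[0,0,0],-1],[[0,0,-7],[0,0,0],-1]]'
```

```text
clock: 17.55
position: [492.5, -199.6, 75.1]
ee_rot: [0.544, 0.452, -0.452, -0.544]
contact_force: [1.8, -0.4, -1.7]
gripper_width: 25.2
```

```bash
python3 -m creep '[[[0,0,-1.5],[0,0,0],-1],[[0,0,-3],[0,0,0],-1],[[0,0,-4.5],[0,0,0],-1],[[0,0,-6],[0,0,0],-1],[[0,0,-7],[0,0,0],-1],[[0,0,-7],[0,0,0],-1],[[0,0,-7],[0,0,0],-1]]'
```

```text
clock: 18.13
position: [492.5, -199.6, 68.1]
ee_rot: [0.544, 0.452, -0.452, -0.544]
contact_force: [0.6, -0.9, -0.8]
gripper_width: 25.1
```

```bash
python3 -m creep '[[[0,0,-1.5],[0,0,0],-1],[[0,0,-3],[0,0,0],-1],[[0,0,-4],[0,0,0],-1],[[0,0,-4.5],[0,0,0],-1],[[0,0,-4.5],[0,0,0],-1],[[0,0,-4.5],[0,0,0],-1]]'
```

```text
clock: 18.63
position: [492.5, -199.6, 63.6]
ee_rot: [0.544, 0.452, -0.452, -0.544]
contact_force: [1.2, -0.2, -1.8]
gripper_width: 25.4
```

```bash
python3 -m creep '[[[0,0,-0.5],[0,0,0],-1],[[0,0,-0.9],[0,0,0],-1],[[0,0,-0.9],[0,0,0],-1],[[0,0,-0.9],[0,0,0],-1]]'; python3 -m creep '[[[0,0,-0.4],[0,0,0],-1],[[0,0,-0.4],[0,0,0],-1],[[0,0,-0.4],[0,0,0],-1]]'
```

```text
clock: 18.97
position: [492.5, -199.6, 62.8]
ee_rot: [0.544, 0.452, -0.452, -0.544]
contact_force: [1.6, -0.6, -0.8]
gripper_width: 25.3
clock: 19.22
position: [492.4, -199.6, 62.4]
ee_rot: [0.544, 0.452, -0.452, -0.544]
contact_force: [1.8, -0.8, -0.3]
gripper_width: 25.2
```

```bash
python3 -m creep '[[[0,0,-0.4],[0,0,0],-1],[[0,0,-0.4],[0,0,0],-1],[[0,0,-0.4],[0,0,0],-1]]'
```

```text
clock: 19.47
position: [492.5, -199.6, 62.2]
ee_rot: [0.544, 0.452, -0.452, -0.544]
contact_force: [1.1, 0.3, 1.6]
gripper_width: 25.5
```

The shoulder is seated with about 4 N. Releasing.

```bash
python3 -m creep '[[[0,0,0],[0,0,0],-0.3],[[0,0,0],[0,0,0],-0.2],[[0,0,0],[0,0,0],0],[[0,0,0],[0,0,0],0.5],[[0,0,0],[0,0,0],1],[[0,0,0],[0,0,0],1],[[0,0,0],[0,0,0],1],[[0,0,0],[0,0,0],1],[[0,0,0],[0,0,0],1]]'
python3 - <<'E'
from h import *
p,d,st=shot('rel1'); print(st['position'],st['contact_force'])
E
```

```text
clock: 20.22
position: [492.3, -199.5, 61.9]
ee_rot: [-0.544, -0.452, 0.452, 0.544]
contact_force: [0.2, 0.0, 0.2]
gripper_width: 85.5
[ 492.34233082 -199.53875038   61.94619365] [0.22858017 0.01168247 0.24907465]
```

View pics/rel1.png

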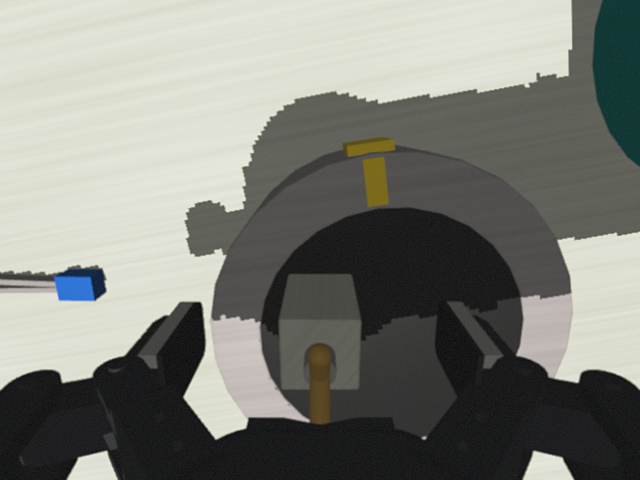

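Released and standing. I withdraw straight up and check from two views.

```bash
python3 -m creep '[[[0,0,10],[0,0,0],1],[[0,0,30],[0,0,0],1],[[0,0,60],[0,0,0],1],[[0,0,95],[0,0,0],1],[[0,0,130],[0,0,0],1],[[0,0,150],[0,0,0],1],[[0,0,150],[0,0,0],1],[[0,0,150],[0,0,0],1],[[0,0,150],[0,0,0],1],[[0,0,150],[0,0,0],1]]'
python3 - <<'E'
from h import *
p,d,st=shot('f_w'); C=cam("wrist",st)
q,e=arm.get_image("scene");np.save("pics/f_s.npy",e)
o=np.zeros((600,800,3),np.uint8);o[:300,:400]=cv2.resize(p[:,:,::-1],(400,300));o[:,400:]=cv2.resize(q[200:320,190:270,::-1],(400,600));o[300:,:400]=cv2.resize(p[180:300,240:400,::-1],(400,300));cv2.imwrite("pics/fin.png",o)
cv2.imwrite("pics/f_s.png",q[:,:,::-1])
E
```

```text
clock: 21.1
position: [491.4, -199.4, 210.8]
ee_rot: [-0.543, -0.451, 0.452, 0.545]
contact_force: [-0.4, 0.0, -0.3]
gripper_width: 85.3
```

View pics/fin.png

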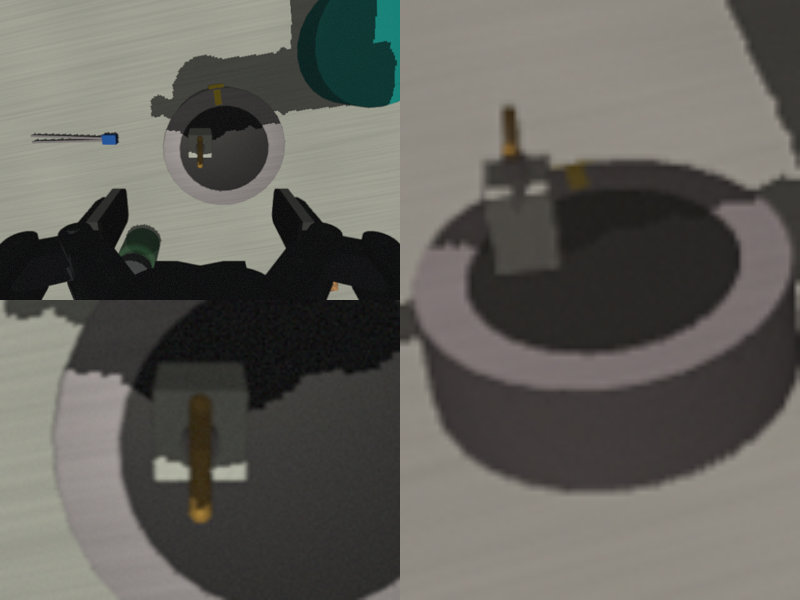

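View pics/f_s.png

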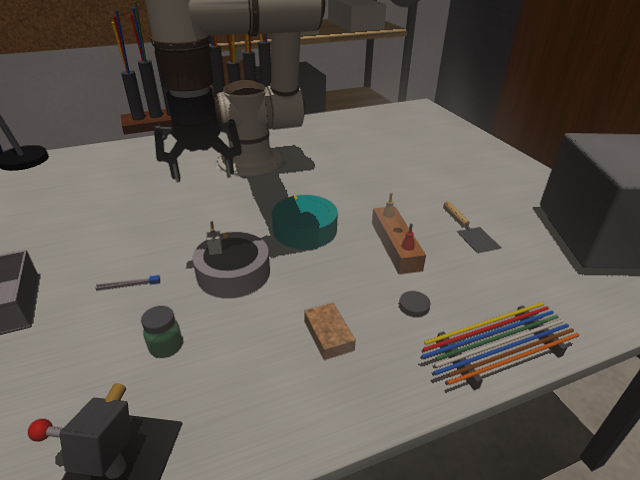

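The rest stands at wrist pixel (320,234) with its collar on the cover. Next I check height and tilt numerically.

Run:
```python
from h import *
im,d,C=load('f_w')
pts=[]
for u in range(303,337):
    for v in range(219,250):
        if 312<=u<=330: continue
        pts.append(dep(C,(u,v),d[v,u]))
P=np.array(pts);P=P[abs(P[:,2]-95)<8];c=P.mean(0);n=np.linalg.svd(P-c)[2][2];n*=np.sign(n[2])
print(len(P),c.round(1),"normal",n.round(3),"tilt",np.arccos(n[2]).round(3),"z med",np.median(P[:,2]).round(2))
Q=np.array([dep(C,(u,v),d[v,u]) for u in range(360,400,4) for v in range(225,260,4)]);print("cover",Q.mean(0).round(1),"tilt",np.linalg.svd(Q-Q.mean(0))[2][2].round(3))
b=[onz(C,p,95) for p in((301,215),(338.7,215),(338.7,251.7),(301,251.7))];m=np.mean(b,0);print(m.round(1),[np.linalg.norm(b[i]-b[i-1]).round(1) for i in range(4)],"r",np.hypot(m[0]-514,m[1]+173))
S=np.load("pics/f_s.npy");CS=cam("scene")
for p in((210,240),(217,248),(214,252)): print(dep(CS,p,S[p[1],p[0]]).round(1))
print(arm.read_state()['clock'])
```

```text
464 [ 492.5 -201.7   95. ] normal [-0.004 -0.003  1.   ] tilt 0.005 z med 95.05
cover [ 517.8 -157.7   55.2] tilt [ 0.004 -0.001  1.   ]
[ 492.5 -200.1   95. ] [np.float64(26.1), np.float64(25.5), np.float64(26.1), np.float64(26.2)] r 34.543497667892446
[ 503.8 -208.2   91.8]
[ 505.2 -197.2   69.5]
[ 503.2 -204.3   59.7]
21.2
```

Collar top is at 95.0 mm (39.8 above the cover, expected 40), tilt is 0.005 rad, and the radius is 34.5 mm. The robot is clear of everything, so I hand in.

```bash
python3 -c "
from bench import arm
print(arm.job_done())"
```

```text
the job is handed in; nothing more can be done
None
```

The rest is planted and fully seated in the black turntable's socket, released and upright. I handed the job in at about 21 s; no verdict is reported.

- **What I did:** I took the rest from the middle hole of the stand and tapped its foot along the 34 mm arc at about 3–7 N. The foot yielded at the 11th tap. A sideways force at 2 mm depth showed the foot was off centre, so I shifted it 4 mm and it went in freely. I pressed the collar home with about 4 N, opened the fingers and backed straight up 150 mm.
- **Last checks:** The collar top is at 95.0 mm, 39.8 mm above the cover (40 expected), which puts the tip about 25 mm above the turntable's underside. Tilt is about 0.005 rad, and the rest stands 34.5 mm from the turntable's axis. In the last scene picture the other things look to be where they were; I did not measure them again.
- **Disagreement:** Before the grasp, triangulating the collar top from two wrist views gave 77–83 mm, because the views were too close together. The depth readings gave 84–86 mm, matching the expected 85 mm, and I used those.

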